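# Load the paper roll on the telescoping stand and hold it raised at the second stop

## Robot

A 6-joint arm with a two-finger parallel gripper is mounted at the origin on the work surface. World frame = base frame: x ahead of the robot, y to its left, z up, the work surface at z = 0. Lengths are in m, angles in rad, forces in N, time in s.
With the tool pointing down it reaches from about 0.35 to 1 m from the base axis. Payload 7.1 kg.
Tool frame: the origin (TCP) lies at the very end of the fingers, on their centre line; the grasp point (between the pads) lies 19 mm behind it (robot.grip_depth is the distance from the TCP to the grasp point, in m); z points along the fingers, y is the line along which they close (so a half turn about z gives the same grasp; the last joint's range is limited). The gripper opens to 85 mm and grips with 20 to 120 N. Pads are 22 mm wide; open, the fingers measure 114 mm over their backs; the gripper's body (76 mm by 85 mm) begins 54 mm behind the grasp point. The pads swing forward as they close: fully open they stand 13 mm farther back than shut.
Start: joints at [-1.359, 0.423, 1.63, -0, 1.089, -0.019], TCP at [0.143, -0.608, 0.231] pointing down, gripper open.
Joint ranges: [-3, 3], [-0.9, 2.11], [0.09, 2.58], [-1.31, 4.45], [0.11, 2.69], [-2.54, 2.54]. Speed limits (rad/s): [2.39, 2.39, 3.01, 3.14, 3.14, 3.14].

## Interface

Orientations are given as a rotation vector (axis times angle).
In Python, from bench import observe, viewer, ticket, robot gives the robot as it stands. The module is installed in compiled form; this text tells all that it offers.
- The arm moves only by the shell command python3 -m inch 'ROWS' [OPENING] [FORCE]. ROWS is JSON, a list of rows, each an object of numbers: "tx", "ty", "tz": the shift along the world's x, y, z in mm; "ax", "ay", "az": the turn, a rotation vector about the world's x, y, z in rad. In form: [{"tx": .., "ty": .., "tz": .., "ax": .., "ay": .., "az": ..}, ...]. A call has exactly 10 rows; each row shifts and turns the commanded pose from where the row before left it; what a row does not reach is not made up. A row lasts 1/10 s, in which the tool goes at most 50 mm and 8.59 degrees, less where a joint would pass 70% of its speed; a pose out of reach is approached as far as the arm can. A call with a gripper value outside its range is refused whole. OPENING is the closure, from -1 (fully open) to 1 (shut), set as the call begins (- or left out, the last holds). The fingers move at their own pace and stop on an object; FORCE is the grip in N (left out, the last holds). Time passes only in rows, so rows that do not move let the fingers close, or fill a call up. It gives the time, the measured TCP pose, the force, the opening and the grip force at its end, in the units of the state.
- observe(): the state, without advancing time (a new reading comes with each control period).
- viewer.camera(name): name is "side" or "top" or "wrist"; returns (picture, depth): 400x640x3 uint8, red, green, blue; 400x640 float32, m along the optical axis (not along the pixel's ray), 0 where there is no reading.
- viewer.camera_params(name): a dict with "intrinsics" (3x3 intrinsics, pixels), "origin" and "orientation" of the camera in the world. Camera axes: x right, y up, looking along -z (the intrinsics and any distortion apply to the point x, -y, -z); pixel columns grow to the right and rows downward; lengths in m; the calibration is good to about 2 mm. A picture is of the moment at which its call begins: read the wrist's pose just before it. camera_params takes no time and is no camera call; for the wrist camera it gives the pose at the moment of the call.
- ticket.close_job(): hands the job in; it is judged then, once.
The state is a dict: "clock": time; "q": joint angles; "joint_velocities": joint speeds; "joint_efforts": joint torques, N m; "tool_pos": TCP position; "orientation": TCP orientation; "contact_force": force on the tool from outside, world axes, zero at the start; "torque": the same for the moment, N m; "opening": finger opening in m; "grasp_force": force on a finger pad.
Only numpy, scipy, OpenCV 4.12 (cv2) and the standard library are available. Lean on these libraries where they do the work, as an engineer would, in place of code of your own. Each camera call takes 0.05 s, during which the arm holds its last target. There are 200 camera calls.

## Task

Put the small paper roll over the upright spindle of the telescoping roll stand, fully home on its round plate, and let go of it while the stand is still lowered. Then squeeze the release button on the side of the stand's grip head and, keeping it squeezed, pull the head straight up past the first stop to the second stop, and finish while still holding it all the way up there with the roll on it (do not let go: it sinks back by itself). Leave the other things on the desk where they are.

Things in the scene. Friction and masses are not known exactly. Their poses are not given: they have to be found in the camera images.
- stand: Telescoping roll stand, fixed to the desk. Origin on the desk under the mast axis; z up. Steel base plate 120 (x) by 200 mm (y), 10 mm thick, centre 50 mm toward -y; upright tube 36 mm across, 130 mm tall. From the tube slides the lifting part: grip head on top, and from it a level bar 16 mm wide (top 141 mm above the desk when lowered) toward the stand's -y to a spindle plate 110 mm off.
- grip_head (a point): Centre of the black grip head, 30 (x) by 42 (y) by 50 mm tall, on the mast axis; height 160 mm lowered, 260 mm at the second stop; axes parallel to the stand's. Grey release button on its +x face: paddle 28 mm wide, 30 mm tall, at mid-height, 7 mm proud, pushes in toward -x. Gripping the head across its +x and -x faces (37 mm over the button, 31 mm with it in) pushes it in.
- button (a joint): Release button, m: 0 out, 0.006 fully in; spring, 3 N to start, 7 N fully in, comes out when let go. The mast is free only while the button is in by more than 3 mm; else an inner bolt locks it at the bottom, or catches it at the first stop on the way up.
- lift (a joint): Height of the lifting part, m: 0 lowered, 0.050 first stop (catches only with the button out), 0.100 second stop, the hard end of travel. With the roll on it takes about 5 N to raise. Let go at the second stop, it sinks to about 0.066.
- spindle_foot (a point): Foot of the upright steel spindle, at the centre of the top face of its round plate (42 mm across), 142 mm above the desk when lowered; moves up with the lifting part. Spindle 14 mm in diameter and 36 mm tall, the last 6 mm tapered to 5 mm. z up.
- roll_center (a point): Centre (half-way up) of the paper roll: plain white cylinder 52 mm in diameter and 45 mm tall, standing upright on the desk, with a round 19 mm hole right through along its z axis; about 90 g. It seats with its centre 22.5 mm above spindle_foot.
- paper_roll: The same paper roll; origin at the centre of its underside.
- tape_ring_center (a point): Bystander: flat cardboard tape core lying on the desk, 90 mm across, with a 76 mm hole, 19 mm tall; point at its centre.
- tin_center (a point): Bystander: closed round steel tin, 60 mm across and 55 mm tall; point at its centre.
- eraser_center (a point): Bystander: grey plastic whiteboard eraser, 50 x 105 x 22 mm, lying on the desk; point at its centre.
- pencil_center (a point): Bystander: wooden pencil, 150 mm long and 7 mm thick, lying on the desk; point at its centre.

How it is judged:
On the way, in this order (a step that is already met when the one before it is completed fails the run):
1. the roll is fully home on the spindle and let go, the stand still lowered (horizontal distance between roll_center and spindle_foot below 0.006 m and z of roll_center in the frame of spindle_foot between 0.0185 and 0.0265 m and angle between roll_center's own z axis and vertical below 0.15 rad and contact force between the fingers and paper_roll below 0.1 N and value of joint lift below 0.006 m), for 0.2 s.
2. the release button is pushed in with the stand still lowered (value of joint button above 0.0035 m and value of joint lift below 0.012 m), for 0.06 s.
At the end, for the whole second after the job is handed in: The lifting part is held by the fingers within 6 mm of the second stop (joint lift above 0.094 m), the fingers pressing on it with more than 2 N, and the roll still seated upright on the spindle (centre within 6 mm of the spindle axis and within 4 mm of its seated height) (horizontal distance between roll_center and spindle_foot below 0.006 m and z of roll_center in the frame of spindle_foot between 0.0185 and 0.0265 m and angle between roll_center's own z axis and vertical below 0.15 rad and value of joint lift above 0.094 m and contact force between the fingers and stand above 2 N); the arm keeps its last pose, push and grip.
It fails at once if a bystander (tape core, tin, eraser or pencil) is moved by more than 30 mm (distance of any of tape_ring_center, tin_center, eraser_center, pencil_center from where it was at the start of the episode above 0.03 m).
It also fails if it takes over 48 s, if anything falls off the work surface, if the arm or the gripper's body presses on something with over 40 N, if the wrist force passes 120 N, or if a joint passes its speed limit or range.

## Working session

There is one attempt and no reset: what is moved stays moved. The work goes in short steps, Python scripts to look and compute and a shell command to move; the robot and the scene stay as the last step left them, time stands still between calls to the robot, and variables do not carry over. Pictures are saved under pics/ and viewed, at most 10 in all, crops included, and the job is handed in when it is done.

```bash
mkdir -p pics
cat > h.py <<'E'
import numpy as np, cv2
from bench import observe, viewer, ticket, robot
def snap(n,f=None):
    p=viewer.camera_params(n); im,d=viewer.camera(n)
    if f: cv2.imwrite('pics/'+f,im[:,:,::-1])
    return p,im,d
def R(p):
    o=np.array(p['orientation'],float)
    if o.shape==(3,3): return o
    return cv2.Rodrigues(o)[0]
def cloud(p,d):
    K=np.array(p['intrinsics']); v,u=np.mgrid[:d.shape[0],:d.shape[1]]
    c=np.stack([(u-K[0,2])/K[0,0]*d,-(v-K[1,2])/K[1,1]*d,-d],-1)
    return c@R(p).T+np.array(p['origin'])
def ray(p,u,v,z):
    K=np.array(p['intrinsics']); o=np.array(p['origin'])
    r=R(p)@np.array([(u-K[0,2])/K[0,0],-(v-K[1,2])/K[1,1],-1]); return o+r*(z-o[2])/r[2]
E
python3 - <<'E'
from h import *
for n in('top','side'):
    p,im,d=snap(n,n+'0.png'); print(n,p); np.savez(n+'0.npz',im=im,d=d,c=cloud(p,d))
s=observe(); print({k:np.round(v,3) for k,v in s.items()})
E
```

```text
top {'intrinsics': array([[482.88348147,   0.        , 323.10586738],
       [  0.        , 482.88348147, 198.84795398],
       [  0.        ,   0.        ,   1.        ]]), 'origin': array([ 0.51009891, -0.00247638,  1.41269412]), 'orientation': array([ 0.05919745, -0.0592383 , -1.56558801])}
side {'intrinsics': array([[449.09842674,   0.        , 309.5637368 ],
       [  0.        , 449.09842674, 197.14805443],
       [  0.        ,   0.        ,   1.        ]]), 'origin': array([ 0.3918398 , -0.91514455,  0.65184499]), 'orientation': array([ 1.03373514, -0.13932576, -0.2009405 ])}
{'clock': np.float64(0.1), 'q': array([-1.359,  0.424,  1.631, -0.   ,  1.089, -0.019]), 'joint_velocities': array([-0.001, -0.002, -0.001,  0.   , -0.001, -0.001]), 'joint_efforts': array([ 0.0000e+00, -5.5843e+01, -2.8244e+01, -0.0000e+00,  3.0000e-03,
        0.0000e+00]), 'tool_pos': array([ 0.143, -0.608,  0.231]), 'orientation': array([-3.119, -0.362,  0.   ]), 'contact_force': array([-0.223, -0.298, -0.015]), 'torque': array([-0.031, -0.009, -0.034]), 'grasp_force': np.float64(0.0), 'opening': np.float64(0.086)}
```

View pics/top0.png

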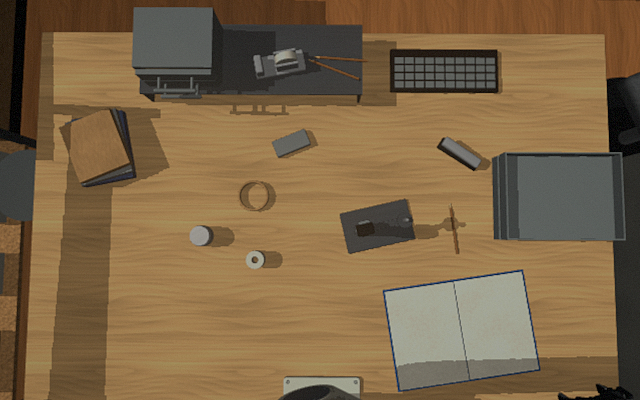

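View pics/side0.png

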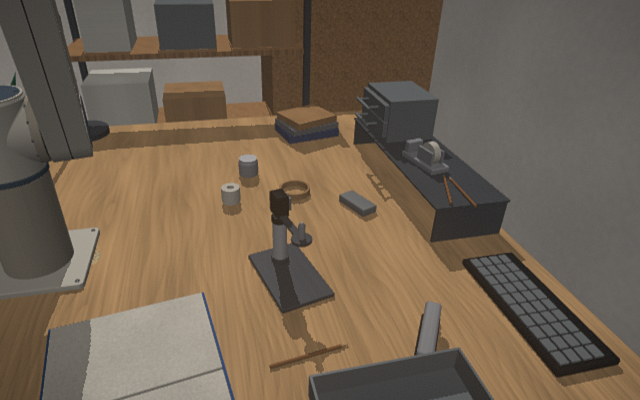

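The top view shows the roll at (255,260), the tin at (201,236), the grip head at (365,229), the spindle near (406,219) and the pencil at (454,228). The side view shows the head at (280,200) and the spindle at (302,235).

Run:
```python
from h import *
for n,b in(('top',{'roll':(238,245,272,275),'tin':(185,220,215,252),'stand':(335,195,420,258)}),('side',{'roll':(215,178,246,210),'stand':(245,185,335,310)})):
    z=np.load(n+'0.npz'); c=z['c']; p=viewer.camera_params(n)
    for k,(a,e,f,g) in b.items():
        q=c[e:g,a:f].reshape(-1,3)
        if k!='stand':
            t=q[q[:,2]>.030]; ht=t[:,2].max(); t=t[t[:,2]>np.percentile(t[:,2],90)-.006] if n=='top' else t
            (xy,r)=cv2.minEnclosingCircle(t[:,:2].astype(np.float32)); print(n,k,ht,xy,r,len(t))
        else:
            for lo,hi in((.003,.02),(.125,.15),(.15,.182),(.176,.2)):
                t=q[(q[:,2]>lo)&(q[:,2]<hi)]
                if len(t)>4: print(n,lo,hi,len(t),t.mean(0),cv2.minAreaRect(t[:,:2].astype(np.float32)))
```

```text
top roll 1.4126941155642971 (0.4736155867576599, 0.10578034818172455) 0.11433902382850647 191
top tin 1.4126941155642971 (0.5097672939300537, 0.18451263010501862) 0.18708929419517517 256
top 0.003 0.02 2382 [ 0.53893033 -0.156509    0.00826641] ((0.5383903384208679, -0.15989574790000916), (0.18048828840255737, 0.24544814229011536), 0.23043905198574066)
top 0.125 0.15 326 [ 0.54644445 -0.19158923  0.13987405] ((0.5417806506156921, -0.1639152467250824), (0.04073869436979294, 0.15110993385314941), 11.339607238769531)
top 0.15 0.182 126 [ 0.53755743 -0.13222098  0.17552332] ((0.5409368872642517, -0.15664741396903992), (0.03604983910918236, 0.13627734780311584), 11.493783950805664)
top 0.176 0.2 197 [ 0.52886099 -0.11198188  0.18281682] ((0.5403101444244385, -0.15321749448776245), (0.035051461309194565, 0.1291312426328659), 12.505703926086426)
side roll 0.6518449888876081 (0.41427743434906006, -0.3492593765258789) 0.566429853439331 218
side 0.003 0.02 3349 [ 0.54216635 -0.15777105  0.00974813] ((0.5680155754089355, -0.015545845031738281), (0.5235124230384827, 0.21373553574085236), 74.80703735351562)
side 0.125 0.15 525 [ 0.53807956 -0.18271045  0.14045048] ((0.5395273566246033, -0.16912417113780975), (0.04081873595714569, 0.1464093029499054), 11.725227355957031)
side 0.15 0.182 374 [ 0.531279   -0.15130545  0.16585795] ((0.5372210741043091, -0.16080886125564575), (0.03724905103445053, 0.1367957442998886), 10.940896987915039)
side 0.176 0.2 208 [ 0.52547629 -0.12342183  0.18263914] ((0.5370494723320007, -0.1581261157989502), (0.029599711298942566, 0.13479283452033997), 16.24945068359375)
```

```bash
cat >> h.py <<'E'
def circ(c,box,lo,hi):
    a,e,f,g=box; q=c[e:g,a:f].reshape(-1,3); t=q[(q[:,2]>lo)&(q[:,2]<hi)]
    return len(t),t.mean(0).round(4),cv2.minEnclosingCircle(t[:,:2].astype(np.float32)),cv2.minAreaRect(t[:,:2].astype(np.float32))
E
python3 - <<'E'
from h import *
c=np.load('top0.npz')['c']; s=np.load('side0.npz')['c']
print('roll',circ(c,(238,245,272,275),.035,.055)); print('tin',circ(c,(185,220,215,252),.045,.065))
print('roll side',circ(s,(215,178,246,210),.035,.055))
print('head',circ(c,(350,215,382,240),.178,.20)); print('head side',circ(s,(262,185,296,218),.178,.2))
print('plate',circ(c,(394,205,420,232),.137,.146)); print('spindle',circ(c,(394,205,420,232),.155,.2))
print('spin side',circ(s,(288,220,316,250),.155,.2)); print('plate side',circ(s,(288,220,316,250),.137,.146))
E
```

```text
roll (235, array([0.4427, 0.1892, 0.0435]), ((0.4425486922264099, 0.1895410567522049), 0.02622796967625618), ((0.4430021643638611, 0.18873070180416107), (0.0506003238260746, 0.04969358444213867), 61.817440032958984))
tin (316, array([0.5094, 0.3441, 0.0535]), ((0.5091032385826111, 0.3443899154663086), 0.028984198346734047), ((0.5085133910179138, 0.34414219856262207), (0.05531352385878563, 0.05402262508869171), 9.880059242248535))
roll side (187, array([0.4394, 0.1823, 0.0427]), ((0.4406181275844574, 0.18820436298847198), 0.028788208961486816), ((0.43997201323509216, 0.18471543490886688), (0.04991340637207031, 0.05101175978779793), 53.17781448364258))
head (186, array([ 0.5284, -0.1111,  0.1832]), ((0.5279871225357056, -0.11061166226863861), 0.02359060011804104), ((0.5300332903862, -0.11083048582077026), (0.03394236043095589, 0.041614145040512085), 13.825915336608887))
head side (182, array([ 0.5244, -0.118 ,  0.1834]), ((0.5234119296073914, -0.11501419544219971), 0.024120764806866646), ((0.5244318246841431, -0.1148352175951004), (0.029599711298942566, 0.0446084663271904), 16.24945068
[... 212 characters left out ...]
 89.0198974609375))
spindle (28, array([ 0.5526, -0.2168,  0.1716]), ((0.5504072904586792, -0.21697236597537994), 0.006507658865302801), ((0.5529518127441406, -0.2171064019203186), (0.011930788867175579, 0.01052837260067463), 86.98475646972656))
spin side (78, array([ 0.5493, -0.2238,  0.1675]), ((0.549407958984375, -0.2218749076128006), 0.006544670555740595), ((0.5493820309638977, -0.22228452563285828), (0.010745398700237274, 0.011624106205999851), 81.21133422851562))
plate side (297, array([ 0.5463, -0.2105,  0.1411]), ((0.5457797050476074, -0.1949455738067627), 0.046792272478342056), ((0.5517686009407043, -0.19545572996139526), (0.092127226293087, 0.04041566327214241), 86.38597106933594))
```

```bash
python3 -m inch '[{"tx":30,"ty":30,"tz":2,"az":0.1},{"tx":30,"ty":30,"tz":2,"az":0.1},{"tx":30,"ty":30,"tz":2,"az":0.1},{"tx":30,"ty":30,"tz":2,"az":0.1},{"tx":30,"ty":30,"tz":2,"az":0.1},{"tx":30,"ty":30,"tz":2,"az":0.1},{"tx":30,"ty":30,"tz":2,"az":0.1},{"tx":30,"ty":30,"tz":2,"az":0.1},{"tx":30,"ty":30,"tz":2,"az":0.1},{"tx":30,"ty":30,"tz":2,"az":0.1}]' -1
python3 -m inch '[{"ty":48,"az":0.055},{"ty":48,"az":0.055},{"ty":48,"az":0.055},{"ty":48,"az":0.055},{"ty":48,"az":0.055},{"ty":48,"az":0.055},{"ty":48,"az":0.055},{"ty":48,"az":0.055},{"ty":48,"az":0.055},{"ty":48,"az":0.055}]'
```

```text
invalid input at $[0]: expected keys tx, ty, tz, ax, ay, az
invalid input at $[0]: expected keys tx, ty, tz, ax, ay, az
```

All six keys are needed in each row.

```bash
python3 -m inch '[{"tx":30,"ty":30,"tz":2,"ax":0,"ay":0,"az":0.1},{"tx":30,"ty":30,"tz":2,"ax":0,"ay":0,"az":0.1},{"tx":30,"ty":30,"tz":2,"ax":0,"ay":0,"az":0.1},{"tx":30,"ty":30,"tz":2,"ax":0,"ay":0,"az":0.1},{"tx":30,"ty":30,"tz":2,"ax":0,"ay":0,"az":0.1},{"tx":30,"ty":30,"tz":2,"ax":0,"ay":0,"az":0.1},{"tx":30,"ty":30,"tz":2,"ax":0,"ay":0,"az":0.1},{"tx":30,"ty":30,"tz":2,"ax":0,"ay":0,"az":0.1},{"tx":30,"ty":30,"tz":2,"ax":0,"ay":0,"az":0.1},{"tx":30,"ty":30,"tz":2,"ax":0,"ay":0,"az":0.1}]' -1
```

```text
clock: 1.1
tool_pos: [0.4438, -0.3068, 0.2512]
orientation: [-2.561, -1.819, 0.0]
contact_force: [-0.2, -0.9, -0.3]
opening: 0.0855
grasp_force: 0.0
```

```bash
python3 -m inch '[{"tx":0,"ty":48,"tz":0,"ax":0,"ay":0,"az":0.055},{"tx":0,"ty":48,"tz":0,"ax":0,"ay":0,"az":0.055},{"tx":0,"ty":48,"tz":0,"ax":0,"ay":0,"az":0.055},{"tx":0,"ty":48,"tz":0,"ax":0,"ay":0,"az":0.055},{"tx":0,"ty":48,"tz":0,"ax":0,"ay":0,"az":0.055},{"tx":0,"ty":48,"tz":0,"ax":0,"ay":0,"az":0.055},{"tx":0,"ty":48,"tz":0,"ax":0,"ay":0,"az":0.055},{"tx":0,"ty":48,"tz":0,"ax":0,"ay":0,"az":0.055},{"tx":0,"ty":48,"tz":0,"ax":0,"ay":0,"az":0.055},{"tx":0,"ty":48,"tz":0,"ax":0,"ay":0,"az":0.055}]'
python3 - <<'E'
from h import *
s=observe(); print(s['tool_pos'],s['orientation'],s['q'],R(dict(orientation=s['orientation'])).round(3))
p,im,d=snap('wrist','w1.png'); c=cloud(p,d); np.savez('w1.npz',im=im,d=d,c=c,o=p['origin'],r=R(p)); print(p)
q=c.reshape(-1,3); t=q[(q[:,2]>.035)&(q[:,2]<.052)&(np.hypot(q[:,0]-.4425,q[:,1]-.189)<.05)]; print(len(t))
if len(t)>20: print(t.mean(0),cv2.minEnclosingCircle(t[:,:2].astype(np.float32)))
E
```

```text
clock: 2.1
tool_pos: [0.4425, 0.1736, 0.2513]
orientation: [1.973, 2.444, -0.0]
contact_force: [1.2, 0.4, -1.0]
opening: 0.0858
grasp_force: 0.0
[0.44245851 0.17355712 0.25128173] [ 1.97335900e+00  2.44437619e+00 -3.05658980e-05] [ 3.48820638e-01  1.75089815e-01  1.93260467e+00 -8.84124266e-05
  1.03387507e+00  1.36429193e-01] [[-0.211  0.978  0.   ]
 [ 0.978  0.211 -0.   ]
 [-0.     0.    -1.   ]]
{'intrinsics': array([[322.63318373,   0.        , 318.923517  ],
       [  0.        , 322.63318373, 199.95759428],
       [  0.        ,   0.        ,   1.        ]]), 'origin': array([0.42823046, 0.24848256, 0.39246772]), 'orientation': array([-0.29802922, -0.03241362,  0.21142896])}
1532
[0.4415646  0.19293232 0.0431083 ] ((0.4415797293186188, 0.1921696811914444), 0.02584543265402317)
```

```bash
python3 -m inch '[{"tx":-1,"ty":6,"tz":-30,"ax":0,"ay":0,"az":0},{"tx":0,"ty":6,"tz":-35,"ax":0,"ay":0,"az":0},{"tx":0,"ty":6.5,"tz":-35,"ax":0,"ay":0,"az":0},{"tx":0,"ty":0,"tz":-35,"ax":0,"ay":0,"az":0},{"tx":0,"ty":0,"tz":-30,"ax":0,"ay":0,"az":0},{"tx":0,"ty":0,"tz":-30,"ax":0,"ay":0,"az":0},{"tx":0,"ty":0,"tz":-26,"ax":0,"ay":0,"az":0},{"tx":0,"ty":0,"tz":-20,"ax":0,"ay":0,"az":0},{"tx":0,"ty":0,"tz":0,"ax":0,"ay":0,"az":0},{"tx":0,"ty":0,"tz":0,"ax":0,"ay":0,"az":0}]' -1
python3 -m inch '[{"tx":0,"ty":0,"tz":0,"ax":0,"ay":0,"az":0},{"tx":0,"ty":0,"tz":0,"ax":0,"ay":0,"az":0},{"tx":0,"ty":0,"tz":0,"ax":0,"ay":0,"az":0},{"tx":0,"ty":0,"tz":0,"ax":0,"ay":0,"az":0},{"tx":0,"ty":0,"tz":0,"ax":0,"ay":0,"az":0},{"tx":0,"ty":0,"tz":0,"ax":0,"ay":0,"az":0},{"tx":0,"ty":0,"tz":0,"ax":0,"ay":0,"az":0},{"tx":0,"ty":0,"tz":0,"ax":0,"ay":0,"az":0},{"tx":0,"ty":0,"tz":0,"ax":0,"ay":0,"az":0},{"tx":0,"ty":0,"tz":0,"ax":0,"ay":0,"az":0}]' 1 25
```

```text
clock: 3.15
tool_pos: [0.4418, 0.19, 0.0103]
orientation: [-1.976, -2.442, 0.002]
contact_force: [-0.1, -0.9, -0.2]
opening: 0.0854
grasp_force: 0.0
clock: 4.15
tool_pos: [0.4426, 0.1903, 0.0114]
orientation: [1.976, 2.441, 0.002]
contact_force: [-1.0, -0.7, 8.2]
opening: 0.0501
grasp_force: 26.1
```

```bash
python3 -m inch '[{"tx":0,"ty":0,"tz":10,"ax":0,"ay":0,"az":0},{"tx":0,"ty":0,"tz":20,"ax":0,"ay":0,"az":0},{"tx":0,"ty":0,"tz":30,"ax":0,"ay":0,"az":0},{"tx":0,"ty":0,"tz":35,"ax":0,"ay":0,"az":0},{"tx":0,"ty":0,"tz":35,"ax":0,"ay":0,"az":0},{"tx":0,"ty":0,"tz":35,"ax":0,"ay":0,"az":0},{"tx":0,"ty":0,"tz":35,"ax":0,"ay":0,"az":0},{"tx":0,"ty":0,"tz":35,"ax":0,"ay":0,"az":0},{"tx":0,"ty":0,"tz":15,"ax":0,"ay":0,"az":0},{"tx":0,"ty":0,"tz":0,"ax":0,"ay":0,"az":0}]'
python3 -m inch '[{"tx":6,"ty":-20,"tz":0,"ax":0,"ay":0,"az":0},{"tx":10,"ty":-35,"tz":0,"ax":0,"ay":0,"az":0},{"tx":10,"ty":-40,"tz":0,"ax":0,"ay":0,"az":0},{"tx":10,"ty":-40,"tz":0,"ax":0,"ay":0,"az":0},{"tx":10,"ty":-40,"tz":0,"ax":0,"ay":0,"az":0},{"tx":10,"ty":-40,"tz":0,"ax":0,"ay":0,"az":0},{"tx":10,"ty":-40,"tz":0,"ax":0,"ay":0,"az":0},{"tx":10,"ty":-35,"tz":0,"ax":0,"ay":0,"az":0},{"tx":0,"ty":0,"tz":0,"ax":0,"ay":0,"az":0},{"tx":0,"ty":0,"tz":0,"ax":0,"ay":0,"az":0}]'
python3 - <<'E'
from h import *
s=observe(); print(s['tool_pos'],s['orientation'],s['opening'],s['grasp_force'])
p,im,d=snap('wrist','w2.png'); c=cloud(p,d); np.savez('w2.npz',im=im,d=d,c=c,o=p['origin'],r=R(p)); print(p['origin'],p['orientation'])
E
```

```text
clock: 5.15
tool_pos: [0.4431, 0.1905, 0.2634]
orientation: [1.975, 2.44, 0.008]
contact_force: [0.2, 0.2, -0.5]
opening: 0.0506
grasp_force: 27.0
clock: 6.15
tool_pos: [0.517, -0.1003, 0.259]
orientation: [-1.977, -2.438, 0.001]
contact_force: [-0.8, 0.3, -1.5]
opening: 0.0504
grasp_force: 26.9
[ 0.51696884 -0.10031949  0.25897492] [-1.97728603e+00 -2.43800825e+00  1.46063286e-03] 0.05040908862941257 26.892193531093653
[ 0.50346462 -0.02544512  0.40027365] [-0.29686923 -0.0292894   0.20739454]
```

View pics/w2.png

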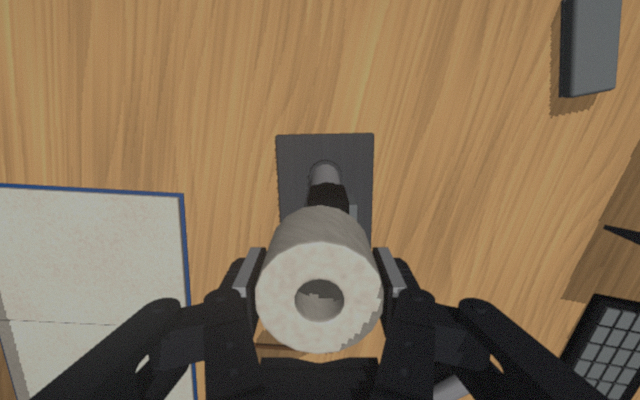

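The roll is held upright; its hole is at (319,299), centred between the fingers. The stand's head is at (328,200), so I still have to travel on along −y.

```bash
cat > rollpos.py <<'E'
from h import *
def rollpos(f):
    z=np.load(f); im=z['im']; c=z['c']; d=z['d']; p=viewer.camera_params('wrist')
    s=observe(); tp=np.array(s['tool_pos'])
    w=(im.min(2)>95)&(np.ptp(im.astype(int),axis=2)<45)
    q=c[200:380,220:420].reshape(-1,3); m=(abs(q[:,0]-tp[0])<.04)&(abs(q[:,1]-tp[1])<.04)&(q[:,2]>tp[2]+.0)
    m&=w[200:380,220:420].ravel()
    t=q[m]; zt=np.percentile(t[:,2],80); t2=t[abs(t[:,2]-zt)<.003]
    A=np.c_[t2[:,:2]-t2[:,:2].mean(0),np.ones(len(t2))]; co=np.linalg.lstsq(A,t2[:,2],rcond=None)[0]
    ce=np.array(cv2.minEnclosingCircle(t2[:,:2].astype(np.float32))[0]); print('rolltop',zt,'tilt',co[:2],cv2.minEnclosingCircle(t2[:,:2].astype(np.float32)),'rel tcp',ce-tp[:2],zt-tp[2])
    # hole: non-white region inside top disc
    m=np.zeros(d.shape,np.uint8); r=np.hypot(c[...,0]-ce[0],c[...,1]-ce[1]); 
    g=(abs(c[...,2]-zt)<.004)&(r<.03); g=g.astype(np.uint8); cn,h=cv2.findContours(g,cv2.RETR_CCOMP,cv2.CHAIN_APPROX_NONE)
    hs=[k for k,hh in zip(cn,h[0]) if hh[3]>=0]; k=max(hs,key=cv2.contourArea); px=k[:,0,:]
    pts=np.array([ray(dict(intrinsics=p['intrinsics'],origin=z['o'],orientation=z['r']),u,v,zt)[:2] for u,v in px])
    hc=cv2.minEnclosingCircle(pts.astype(np.float32)); print('hole',hc,'rel tcp',np.array(hc[0])-tp[:2])
E
python3 -c "
from rollpos import *
rollpos('w2.npz')"
```

```text
rolltop 0.2912929542589073 tilt [-0.00260208 -0.00208355] ((0.5176588296890259, -0.09326581656932831), 0.03186984360218048) rel tcp [0.00077298 0.00631064] 0.032118214154353064
hole ((0.5181952714920044, -0.09692634642124176), 0.00953268725425005) rel tcp [0.00130942 0.00265011]
```

```bash
python3 -m inch '[{"tx":3,"ty":-10,"tz":0,"ax":0,"ay":0,"az":0},{"tx":4,"ty":-10,"tz":0,"ax":0,"ay":0,"az":0},{"tx":4,"ty":-10,"tz":0,"ax":0,"ay":0,"az":0},{"tx":0,"ty":-10,"tz":0,"ax":0,"ay":0,"az":0},{"tx":0,"ty":-10,"tz":0,"ax":0,"ay":0,"az":0},{"tx":0,"ty":-10,"tz":0,"ax":0,"ay":0,"az":0},{"tx":0,"ty":0,"tz":0,"ax":0,"ay":0,"az":0},{"tx":0,"ty":0,"tz":0,"ax":0,"ay":0,"az":0},{"tx":0,"ty":0,"tz":0,"ax":0,"ay":0,"az":0},{"tx":0,"ty":0,"tz":0,"ax":0,"ay":0,"az":0}]'
python3 - <<'E'
from h import *
s=observe(); print(s['tool_pos'],s['orientation'],s['opening'])
p,im,d=snap('side','s3.png'); np.savez('s3.npz',im=im,d=d,c=cloud(p,d))
E
```

```text
clock: 7.2
tool_pos: [0.5289, -0.1596, 0.2603]
orientation: [-1.976, -2.442, -0.0]
contact_force: [-0.1, 0.4, -2.5]
opening: 0.0505
grasp_force: 26.9
[ 0.52893737 -0.15956833  0.26033095] [-1.97580389e+00 -2.44231645e+00 -7.25101527e-05] 0.05046707785514113
```

View pics/s3.png

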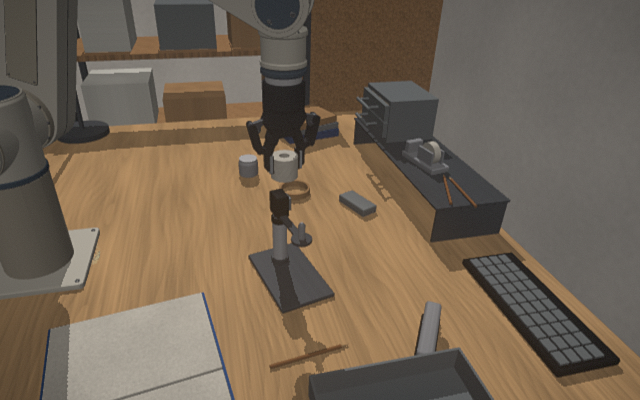

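The side view shows the roll held level at (285,165), above the head at (280,200). I'll move past the spindle so the wrist camera sees it and the roll together.

```bash
python3 -m inch '[{"tx":3,"ty":-15,"tz":0,"ax":0,"ay":0,"az":0},{"tx":4,"ty":-20,"tz":0,"ax":0,"ay":0,"az":0},{"tx":4,"ty":-25,"tz":0,"ax":0,"ay":0,"az":0},{"tx":4,"ty":-25,"tz":0,"ax":0,"ay":0,"az":0},{"tx":4,"ty":-25,"tz":0,"ax":0,"ay":0,"az":0},{"tx":4,"ty":-25,"tz":0,"ax":0,"ay":0,"az":0},{"tx":0,"ty":-15,"tz":0,"ax":0,"ay":0,"az":0},{"tx":0,"ty":0,"tz":0,"ax":0,"ay":0,"az":0},{"tx":0,"ty":0,"tz":0,"ax":0,"ay":0,"az":0},{"tx":0,"ty":0,"tz":0,"ax":0,"ay":0,"az":0}]'
python3 - <<'E'
from h import *
s=observe(); print(s['tool_pos'],s['orientation'],s['opening'])
p,im,d=snap('wrist','w4.png'); c=cloud(p,d); np.savez('w4.npz',im=im,d=d,c=c,o=p['origin'],r=R(p)); print(p['origin'])
from rollpos import rollpos
rollpos('w4.npz')
q=c.reshape(-1,3); k=np.hypot(q[:,0]-.549,q[:,1]+.218)<.04
for lo,hi in((.136,.146),(.155,.172),(.172,.185)):
    t=q[k&(q[:,2]>lo)&(q[:,2]<hi)]
    if len(t)>5: print(lo,len(t),t.mean(0),cv2.minEnclosingCircle(t[:,:2].astype(np.float32)))
t=q[(np.hypot(q[:,0]-.526,q[:,1]+.113)<.05)&(q[:,2]>.18)&(q[:,2]<.19)]; print('head',len(t),t.mean(0),cv2.minAreaRect(t[:,:2].astype(np.float32)))
E
```

```text
clock: 8.25
tool_pos: [0.5518, -0.3091, 0.2602]
orientation: [-1.975, -2.442, -0.0]
contact_force: [0.4, 0.8, -0.0]
opening: 0.0505
grasp_force: 26.9
[ 0.55179186 -0.30908741  0.26021448] [-1.97534179e+00 -2.44202336e+00 -2.35141931e-04] 0.05048702091426884
[ 0.53779135 -0.23419407  0.40146713]
rolltop 0.292504784003267 tilt [-9.09757179e-05 -8.35586939e-04] ((0.552431046962738, -0.3022090196609497), 0.03178783878684044) rel tcp [0.00053251 0.00678016] 0.032170463614481115
hole ((0.5529758930206299, -0.30544835329055786), 0.009465973824262619) rel tcp [0.00107735 0.00354082]
0.136 2686 [ 0.55047839 -0.21002656  0.14027459] ((0.5482512712478638, -0.20794011652469635), 0.030279353260993958)
0.155 126 [ 0.55116828 -0.2179203   0.16940135] ((0.5522071123123169, -0.21750971674919128), 0.006832333281636238)
0.172 249 [ 0.55220606 -0.21683151  0.17451123] ((0.5522302389144897, -0.21666333079338074), 0.006480081472545862)
head 0 [nan nan nan] ((0.0, 0.0), (0.0, 0.0), 0.0)<stdin>:10: RuntimeWarning: Mean of empty slice.
  ret = um.true_divide(
```

View pics/w4.png

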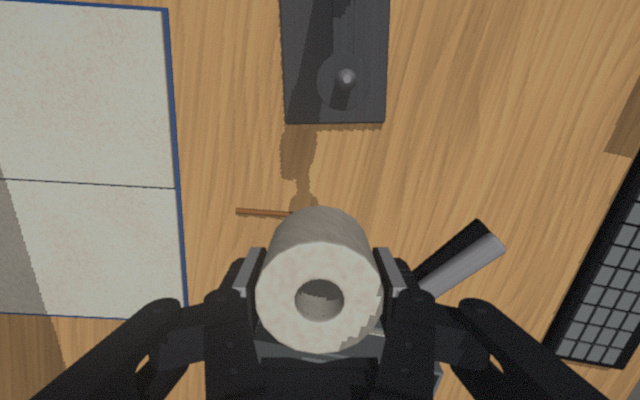

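The spindle tip is at about (346,75) and the roll's hole at (319,299). Moving over the spindle by (−0.8, +88.7) mm.

```bash
python3 -m inch '[{"tx":-0.8,"ty":10,"tz":0,"ax":0,"ay":0,"az":0},{"tx":0,"ty":18,"tz":0,"ax":0,"ay":0,"az":0},{"tx":0,"ty":20,"tz":0,"ax":0,"ay":0,"az":0},{"tx":0,"ty":20,"tz":0,"ax":0,"ay":0,"az":0},{"tx":0,"ty":14,"tz":-10,"ax":0,"ay":0,"az":0},{"tx":0,"ty":6.7,"tz":-15,"ax":0,"ay":0,"az":0},{"tx":0,"ty":0,"tz":-15,"ax":0,"ay":0,"az":0},{"tx":0,"ty":0,"tz":-15,"ax":0,"ay":0,"az":0},{"tx":0,"ty":0,"tz":0,"ax":0,"ay":0,"az":0},{"tx":0,"ty":0,"tz":0,"ax":0,"ay":0,"az":0}]'
python3 - <<'E'
from h import *
p,im,d=snap('side'); s=observe(); print(s['tool_pos'],s['contact_force'])
cv2.imwrite('pics/s5.png',cv2.resize(im[130:310,220:400,::-1],None,fx=3.3,fy=3.3,interpolation=cv2.INTER_CUBIC))
E
```

```text
clock: 9.3
tool_pos: [0.551, -0.2215, 0.2047]
orientation: [-1.976, -2.441, 0.001]
contact_force: [0.0, -0.0, -0.9]
opening: 0.0503
grasp_force: 26.9
[ 0.551416   -0.22169418  0.20534613] [ 0.12140296 -0.36869081 -1.08408181]
```

View pics/s5.png

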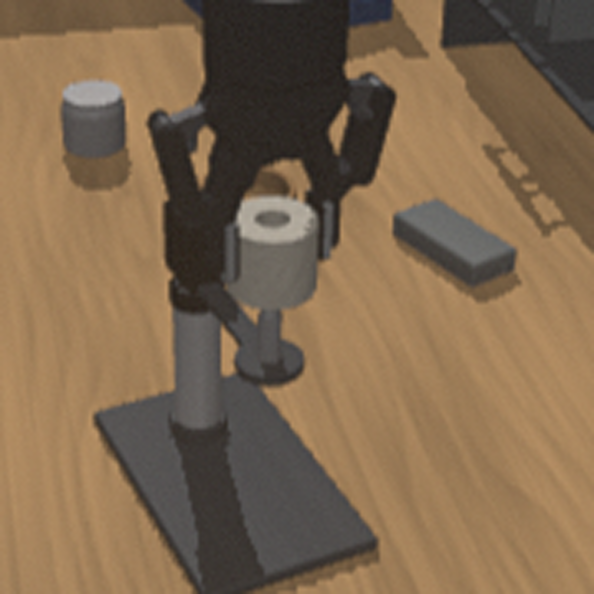

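The roll hovers directly over the spindle: the hole is near x=272 in the crop and the spindle at x=270. Lowering gently with a small y correction.

```bash
python3 -m inch '[{"tx":0,"ty":1,"tz":-3,"ax":0,"ay":0,"az":0},{"tx":0,"ty":0,"tz":-4,"ax":0,"ay":0,"az":0},{"tx":0,"ty":0,"tz":-4,"ax":0,"ay":0,"az":0},{"tx":0,"ty":0,"tz":-3,"ax":0,"ay":0,"az":0},{"tx":0,"ty":0,"tz":-3,"ax":0,"ay":0,"az":0},{"tx":0,"ty":0,"tz":-3,"ax":0,"ay":0,"az":0},{"tx":0,"ty":0,"tz":-3,"ax":0,"ay":0,"az":0},{"tx":0,"ty":0,"tz":-3,"ax":0,"ay":0,"az":0},{"tx":0,"ty":0,"tz":0,"ax":0,"ay":0,"az":0},{"tx":0,"ty":0,"tz":0,"ax":0,"ay":0,"az":0}]'
```

```text
clock: 10.35
tool_pos: [0.5512, -0.2202, 0.1793]
orientation: [-1.976, -2.442, 0.0]
contact_force: [0.1, -0.5, -1.8]
opening: 0.0503
grasp_force: 26.9
```

```bash
python3 -m inch '[{"tx":0,"ty":0,"tz":-3,"ax":0,"ay":0,"az":0},{"tx":0,"ty":0,"tz":-3,"ax":0,"ay":0,"az":0},{"tx":0,"ty":0,"tz":-3,"ax":0,"ay":0,"az":0},{"tx":0,"ty":0,"tz":-3,"ax":0,"ay":0,"az":0},{"tx":0,"ty":0,"tz":-3,"ax":0,"ay":0,"az":0},{"tx":0,"ty":0,"tz":-3,"ax":0,"ay":0,"az":0},{"tx":0,"ty":0,"tz":-2,"ax":0,"ay":0,"az":0},{"tx":0,"ty":0,"tz":-2,"ax":0,"ay":0,"az":0},{"tx":0,"ty":0,"tz":0,"ax":0,"ay":0,"az":0},{"tx":0,"ty":0,"tz":0,"ax":0,"ay":0,"az":0}]'
python3 - <<'E'
from h import *
p,im,d=snap('wrist'); c=cloud(p,d); np.savez('w6.npz',im=im,d=d,c=c,o=p['origin'],r=R(p))
from rollpos import rollpos
rollpos('w6.npz')
E
```

```text
clock: 11.35
tool_pos: [0.5512, -0.2202, 0.1573]
orientation: [1.976, 2.442, 0.0]
contact_force: [0.0, 0.2, -1.5]
opening: 0.0504
grasp_force: 26.9
rolltop 0.18961491920299856 tilt [-0.00079082 -0.00221663] ((0.55167555809021, -0.21283194422721863), 0.03188832104206085) rel tcp [0.00039107 0.00740538] 0.03219414848718585
hole ((0.5524533987045288, -0.21678286790847778), 0.009522385895252228) rel tcp [0.00116892 0.00345446]
```

```bash
python3 -m inch '[{"tx":0,"ty":0,"tz":-1,"ax":0,"ay":0,"az":0},{"tx":0,"ty":0,"tz":-1,"ax":0,"ay":0,"az":0},{"tx":0,"ty":0,"tz":-0.5,"ax":0,"ay":0,"az":0},{"tx":0,"ty":0,"tz":0,"ax":0,"ay":0,"az":0},{"tx":0,"ty":0,"tz":0,"ax":0,"ay":0,"az":0},{"tx":0,"ty":0,"tz":0,"ax":0,"ay":0,"az":0},{"tx":0,"ty":0,"tz":0,"ax":0,"ay":0,"az":0},{"tx":0,"ty":0,"tz":0,"ax":0,"ay":0,"az":0},{"tx":0,"ty":0,"tz":0,"ax":0,"ay":0,"az":0},{"tx":0,"ty":0,"tz":0,"ax":0,"ay":0,"az":0}]'
python3 -m inch '[{"tx":0,"ty":0,"tz":0,"ax":0,"ay":0,"az":0},{"tx":0,"ty":0,"tz":0,"ax":0,"ay":0,"az":0},{"tx":0,"ty":0,"tz":0,"ax":0,"ay":0,"az":0},{"tx":0,"ty":0,"tz":0,"ax":0,"ay":0,"az":0},{"tx":0,"ty":0,"tz":0,"ax":0,"ay":0,"az":0},{"tx":0,"ty":0,"tz":0,"ax":0,"ay":0,"az":0},{"tx":0,"ty":0,"tz":0,"ax":0,"ay":0,"az":0},{"tx":0,"ty":0,"tz":0,"ax":0,"ay":0,"az":0},{"tx":0,"ty":0,"tz":0,"ax":0,"ay":0,"az":0},{"tx":0,"ty":0,"tz":0,"ax":0,"ay":0,"az":0}]' -1
```

```text
clock: 12.4
tool_pos: [0.5512, -0.2202, 0.1548]
orientation: [1.976, 2.442, -0.0]
contact_force: [-0.2, -1.0, -1.0]
opening: 0.0505
grasp_force: 26.9
clock: 13.4
tool_pos: [0.5512, -0.2202, 0.1548]
orientation: [1.976, 2.442, -0.0]
contact_force: [0.5, 0.6, 0.9]
opening: 0.0852
grasp_force: 0.0
```

```bash
python3 -m inch '[{"tx":0,"ty":0,"tz":10,"ax":0,"ay":0,"az":0},{"tx":0,"ty":0,"tz":20,"ax":0,"ay":0,"az":0},{"tx":0,"ty":0,"tz":30,"ax":0,"ay":0,"az":0},{"tx":0,"ty":0,"tz":25,"ax":0,"ay":0,"az":0},{"tx":-5,"ty":20,"tz":0,"ax":0,"ay":0,"az":0},{"tx":-5,"ty":30,"tz":0,"ax":0,"ay":0,"az":0},{"tx":-6,"ty":30,"tz":0,"ax":0,"ay":0,"az":0},{"tx":-7,"ty":30,"tz":0,"ax":0,"ay":0,"az":0},{"tx":0,"ty":0,"tz":0,"ax":0,"ay":0,"az":0},{"tx":0,"ty":0,"tz":0,"ax":0,"ay":0,"az":0}]'
python3 - <<'E'
from h import *
s=observe(); print(s['tool_pos'])
p,im,d=snap('wrist','w7.png'); c=cloud(p,d); np.savez('w7.npz',im=im,d=d,c=c,o=p['origin'],r=R(p))
q=c.reshape(-1,3)
t=q[(np.hypot(q[:,0]-.529,q[:,1]+.11)<.04)&(q[:,2]>.18)&(q[:,2]<.19)]; print('head',len(t),t.mean(0),cv2.minAreaRect(t[:,:2].astype(np.float32)))
k=(np.hypot(q[:,0]-.552,q[:,1]+.217)<.04)&(q[:,2]>.178)&(q[:,2]<.195); t=q[k]
if len(t)>20: print('roll',len(t),np.percentile(t[:,2],[10,50,90]),cv2.minEnclosingCircle(t[:,:2].astype(np.float32)))
E
```

```text
clock: 14.4
tool_pos: [0.5279, -0.1094, 0.2399]
orientation: [-1.974, -2.444, 0.0]
contact_force: [0.8, -0.4, -0.5]
opening: 0.0855
grasp_force: 0.0
[ 0.52788162 -0.10939033  0.23985912]
head 2557 [ 0.52732221 -0.10800837  0.18303168] ((0.5273153185844421, -0.10918520390987396), (0.02922854758799076, 0.04169498011469841), 13.203185081481934)
roll 1531 [0.18072657 0.18492285 0.18582308] ((0.5517905950546265, -0.21437597274780273), 0.025574740022420883)
```

View pics/w7.png

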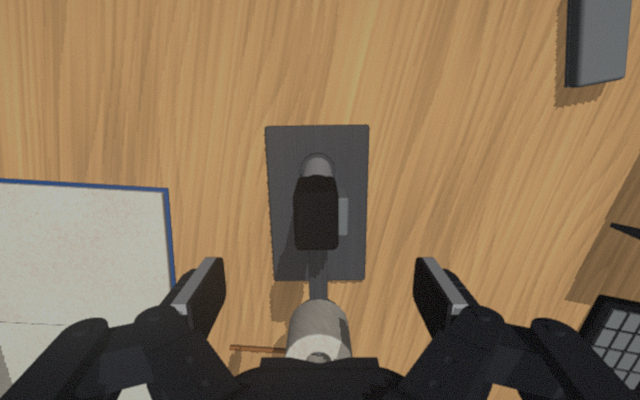

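The roll sits seated on the spindle (at (318,335) in the image, top at 0.186 m), and the head at (316,212) with the grey button on its +x side (343,215) lies between the fingers. Descending on it.

```bash
python3 -m inch '[{"tx":-1,"ty":0,"tz":-10,"ax":0,"ay":0,"az":0.015},{"tx":0,"ty":0,"tz":-15,"ax":0,"ay":0,"az":0},{"tx":0,"ty":0,"tz":-15,"ax":0,"ay":0,"az":0},{"tx":0,"ty":0,"tz":-15,"ax":0,"ay":0,"az":0},{"tx":0,"ty":0,"tz":-15,"ax":0,"ay":0,"az":0},{"tx":0,"ty":0,"tz":-12,"ax":0,"ay":0,"az":0},{"tx":0,"ty":0,"tz":-10,"ax":0,"ay":0,"az":0},{"tx":0,"ty":0,"tz":-5,"ax":0,"ay":0,"az":0},{"tx":0,"ty":0,"tz":0,"ax":0,"ay":0,"az":0},{"tx":0,"ty":0,"tz":0,"ax":0,"ay":0,"az":0}]'
python3 -m inch '[{"tx":0,"ty":0,"tz":0,"ax":0,"ay":0,"az":0},{"tx":0,"ty":0,"tz":0,"ax":0,"ay":0,"az":0},{"tx":0,"ty":0,"tz":0,"ax":0,"ay":0,"az":0},{"tx":0,"ty":0,"tz":0,"ax":0,"ay":0,"az":0},{"tx":0,"ty":0,"tz":0,"ax":0,"ay":0,"az":0},{"tx":0,"ty":0,"tz":0,"ax":0,"ay":0,"az":0},{"tx":0,"ty":0,"tz":0,"ax":0,"ay":0,"az":0},{"tx":0,"ty":0,"tz":0,"ax":0,"ay":0,"az":0},{"tx":0,"ty":0,"tz":0,"ax":0,"ay":0,"az":0},{"tx":0,"ty":0,"tz":0,"ax":0,"ay":0,"az":0}]' 1 35
```

```text
clock: 15.45
tool_pos: [0.5275, -0.1103, 0.1431]
orientation: [1.958, 2.456, 0.0]
contact_force: [-0.5, -0.0, 1.0]
opening: 0.0854
grasp_force: 0.0
clock: 16.45
tool_pos: [0.526, -0.1106, 0.1436]
orientation: [-1.956, -2.456, 0.003]
contact_force: [-7.6, -1.9, 12.4]
opening: 0.0297
grasp_force: 36.6
```

The fingers are 29.7 mm apart, so the button is in. Pulling up.

```bash
python3 -m inch '[{"tx":0,"ty":0,"tz":3,"ax":0,"ay":0,"az":0},{"tx":0,"ty":0,"tz":8,"ax":0,"ay":0,"az":0},{"tx":0,"ty":0,"tz":12,"ax":0,"ay":0,"az":0},{"tx":0,"ty":0,"tz":15,"ax":0,"ay":0,"az":0},{"tx":0,"ty":0,"tz":15,"ax":0,"ay":0,"az":0},{"tx":0,"ty":0,"tz":14,"ax":0,"ay":0,"az":0},{"tx":0,"ty":0,"tz":12,"ax":0,"ay":0,"az":0},{"tx":0,"ty":0,"tz":10,"ax":0,"ay":0,"az":0},{"tx":0,"ty":0,"tz":6,"ax":0,"ay":0,"az":0},{"tx":0,"ty":0,"tz":3,"ax":0,"ay":0,"az":0}]'
python3 -m inch '[{"tx":0,"ty":0,"tz":1,"ax":0,"ay":0,"az":0},{"tx":0,"ty":0,"tz":1,"ax":0,"ay":0,"az":0},{"tx":0,"ty":0,"tz":0.5,"ax":0,"ay":0,"az":0},{"tx":0,"ty":0,"tz":0.5,"ax":0,"ay":0,"az":0},{"tx":0,"ty":0,"tz":0,"ax":0,"ay":0,"az":0},{"tx":0,"ty":0,"tz":0,"ax":0,"ay":0,"az":0},{"tx":0,"ty":0,"tz":0,"ax":0,"ay":0,"az":0},{"tx":0,"ty":0,"tz":0,"ax":0,"ay":0,"az":0},{"tx":0,"ty":0,"tz":0,"ax":0,"ay":0,"az":0},{"tx":0,"ty":0,"tz":0,"ax":0,"ay":0,"az":0}]'
python3 - <<'E'
from h import *
p,im,d=snap('wrist'); c=cloud(p,d); p2,im2,d2=snap('side'); c2=cloud(p2,d2)
for n,cc in(('w',c),('s',c2)):
    q=cc.reshape(-1,3); t=q[(np.hypot(q[:,0]-.552,q[:,1]+.2167)<.035)&(q[:,2]>.2)&(q[:,2]<.32)]
    print(n,len(t),np.percentile(t[:,2],[5,50,90,97]) if len(t) else 0)
    t=t[t[:,2]>.279]; print(len(t),cv2.minEnclosingCircle(t[:,:2].astype(np.float32)) if len(t)>5 else 0)
im2=im2[90:290,200:400,::-1]; cv2.imwrite('pics/s8.png',cv2.resize(im2,None,fx=3,fy=3,interpolation=cv2.INTER_CUBIC))
E
```

```text
clock: 17.45
tool_pos: [0.5259, -0.1106, 0.2408]
orientation: [-1.957, -2.456, 0.003]
contact_force: [-3.4, -3.9, -4.9]
opening: 0.0296
grasp_force: 35.7
clock: 18.45
tool_pos: [0.526, -0.1106, 0.2433]
orientation: [-1.956, -2.456, 0.003]
contact_force: [-4.0, -3.5, -4.0]
opening: 0.0293
grasp_force: 35.8
w 0 0
0 0
s 945 [0.2437587  0.27372225 0.28668212 0.28708696]
385 ((0.550256073474884, -0.2225164920091629), 0.026822179555892944)
```

View pics/s8.png

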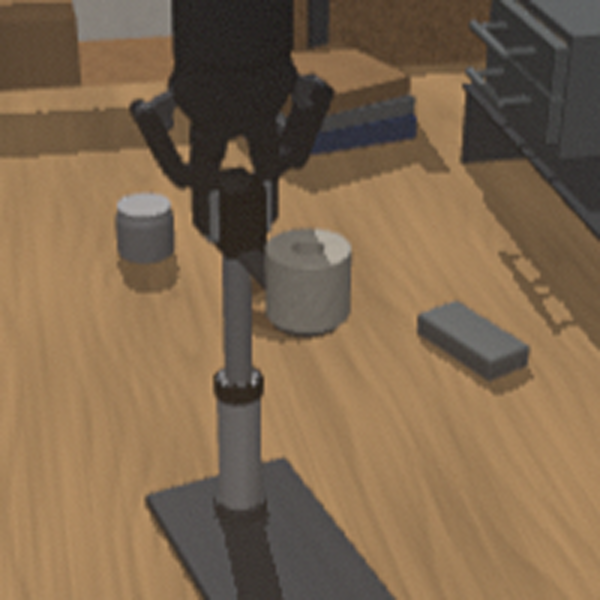

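The mast is extended and the roll is still upright on it (top at 0.287 m, so lift is about 0.100). I'll press lightly into the stop, then hand in.

```bash
python3 -m inch '[{"tx":0,"ty":0,"tz":0.5,"ax":0,"ay":0,"az":0},{"tx":0,"ty":0,"tz":0.5,"ax":0,"ay":0,"az":0},{"tx":0,"ty":0,"tz":0.5,"ax":0,"ay":0,"az":0},{"tx":0,"ty":0,"tz":0,"ax":0,"ay":0,"az":0},{"tx":0,"ty":0,"tz":0,"ax":0,"ay":0,"az":0},{"tx":0,"ty":0,"tz":0,"ax":0,"ay":0,"az":0},{"tx":0,"ty":0,"tz":0,"ax":0,"ay":0,"az":0},{"tx":0,"ty":0,"tz":0,"ax":0,"ay":0,"az":0},{"tx":0,"ty":0,"tz":0,"ax":0,"ay":0,"az":0},{"tx":0,"ty":0,"tz":0,"ax":0,"ay":0,"az":0}]' && python3 -c "
from bench import ticket
print(ticket.close_job())"
```

```text
clock: 19.55
tool_pos: [0.5259, -0.1106, 0.2437]
orientation: [-1.956, -2.455, 0.004]
contact_force: [-0.3, -4.9, -12.7]
opening: 0.0295
grasp_force: 36.2
the job is handed in; nothing more can be done
None
```

I handed the job in at 19.6 s with the roll on the spindle and the head held at the second stop, button squeezed in; the judge returned no verdict.

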